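# Knock the cured resin blocks out of the gang mould

## Robot

A 6-joint arm with a two-finger parallel gripper is mounted at the origin on a cart in front of the work surface, level with it; the furniture and walls round the work are solid. World frame = base frame: x ahead of the robot, y to its left, z up, the work surface at z = 0. Lengths are in m, angles in rad, forces in N, time in s.
With the tool pointing down it reaches from about 0.3 to 0.875 m from the base axis. Payload 6.4 kg.
Tool frame: the origin (TCP) lies on the centre line of the jaws, within the pads' length; the fingertips stand ctrl.tip_extent ahead of it and the grasp point (between the pads) lies 8 mm behind it (ctrl.tip_extent is the distance from the TCP to the fingertips, in m); z points along the fingers, y is the line along which they close (so a half turn about z gives the same grasp; the last joint's range is limited). The gripper opens to 85 mm and grips with 20 to 120 N. Pads are 22 mm wide; open, the fingers measure 114 mm over their backs; the gripper's body (76 mm by 85 mm) begins 54 mm behind the grasp point. The pads swing forward as they close: fully open they stand 13 mm farther back than shut.
Start: joints at [1.123, 0.181, 1.607, -0, 1.354, -0.206], TCP at [0.138, 0.558, 0.215] pointing down, gripper open.
Joint ranges: [-2.99, 2.99], [-0.89, 2.07], [0.3, 2.58], [-1.14, 4.28], [0, 2.63], [-3.12, 3.12]. Speed limits (rad/s): [2.57, 2.57, 3.01, 3.14, 3.14, 3.14].

## Interface

Orientations are given as a unit quaternion [w, x, y, z].
In Python, from bench import ctrl gives the robot as it stands.
- The arm moves only by the shell command python3 -m handwheel 'ROWS'. ROWS is JSON, a list of rows, each a list of 7 numbers: the turn, a rotation vector about the tool's x, y, z as a fraction of full scale, then the shift along the tool's x, y, z as a fraction of full scale, then the opening, from 0 (shut) to 1 (fully open). In form: [[rx, ry, rz, x, y, z, jaw], ...]. A call has exactly 8 rows; each row shifts and turns the commanded pose from where the row before left it, along the tool's axes as they then stand; what a row does not reach is not made up. Full scale, the value 1, is 300 mm for a shift and pi rad for a turn. A row lasts 1/10 s, in which the tool goes at most 50 mm and 8.59 degrees, less where a joint would pass 70% of its speed; a pose out of reach is approached as far as the arm can. A call with a number of a shift or a turn outside -1 to 1 is refused whole. A call with a gripper value outside its range is refused whole. The fingers move at their own pace and stop on an object; the grip force is fixed at half the most. Time passes only in rows, so rows that do not move let the fingers close, or fill a call up. It gives the time, the measured TCP pose, the force, the opening and the grip force at its end, in the units of the state.
- ctrl.get_obs(): the state, without advancing time (a new reading comes with each control period).
- ctrl.camera(name): name is "scene" or "top"; returns the picture (420x560x3 uint8, blue, green, red); there is no depth.
- ctrl.camera_model(name): a dict with "camera_matrix" (3x3 intrinsics, pixels), "dist_coeffs" ([k1, k2, p1, p2, k3] as OpenCV has them; the pictures are not rectified), "cam_to_world" (4x4, takes a point from camera to world coordinates). Camera axes: x right, y up, looking along -z (the intrinsics and any distortion apply to the point x, -y, -z); pixel columns grow to the right and rows downward; lengths in m; the calibration is good to about 2 mm. A picture is of the moment at which its call begins. camera_model takes no time and is no camera call.
- ctrl.hand_in(): hands the job in; it is judged then, once.
The state is a dict: "time_s": time; "q": joint angles; "dq": joint speeds; "joint_efforts": joint torques, N m; "eef_pos": TCP position; "eef_rot": TCP orientation; "wrist_force": force on the tool from outside, world axes, zero at the start; "torque": the same for the moment, N m; "opening": opening from 0.0 (shut) to 1.0 (fully open); "grasp_force": force on a finger pad.
Only numpy, scipy, OpenCV 4.12 (cv2) and the standard library are available. Lean on these libraries where they do the work, as an engineer would, in place of code of your own. Each camera call takes 0.05 s, during which the arm holds its last target. There are 200 camera calls.

## Task

Take the aluminium gang mould out of its rack by its handle, turn its open face down low over the steel knock-out tray and rap its lower edge smartly on the blue bar, again and again, until all three stuck resin blocks have dropped into the tray. Then stand the empty mould back in its rack and let go. Do not touch the fresh blocks with the gripper, do not let them fall from high up, and do not disturb the other things on the bench.

Things in the scene. Friction and masses are not known exactly. Their poses are not given: they have to be found in the camera images.
- mould: Aluminium mould, three square cells in a row, 163 mm long (y), 28 mm deep (x), 65 mm high (z) as it stands in the rack, 0.36 kg, orange handle on top. Origin: middle of the underside (the foot edge it stands on). z up when standing; the open face looks along -x (towards the robot at the start; face plane at x = -14 mm, closed back at +14 mm).
- mould_grip (a point): Point to grip on the flat orange handle, mid-thickness, mould frame (25.4, 0, 97.8) mm, axes as the mould. The handle plate is 10 mm thick, 62 mm wide (y), cranked: it rises from the upper edge, leaning 25 degrees to the mould's back, along (0.423, 0, 0.906) in the mould frame, from 40 mm below this point to 22 mm beyond. Its flats look along plus and minus (0.906, 0, -0.423).
- mould_foot (a point): Middle of the foot edge's rim on the open-face side, mould frame (-14, 0, 0) mm: the edge to rap with, 163 mm long along y. The wall behind the rim is 10 mm thick (z), so set only the first 5 mm or so on the bar. Axes as the mould.
- block0: Amber resin block, 18 x 46 x 44 mm (x, y, z), 45 g, origin at its centre; at the start at (-1, -52.5, 32) mm in the mould frame, same axes, 4 mm below the rim. A sprung strip grips its deepest 8 mm: it does not drop by its weight when turned over, but shifts a few mm at each smart rap (0.15 to 0.4 m/s; slower ones shift it less) and slides out freely after 9 mm.
- block1: Second block, as block0, in the middle cell (y = 0).
- block2: Third block, as block0, in the cell at y = +52.5 mm.
- rack: Rack fixed to the bench: dark base plate 100 x 196 mm with four bent wires, in pairs 116 mm apart along y, forming one upright slot along y that is 33 mm wide, 46 mm deep and flared at the top; end stops 174 mm apart, 18 mm high. Origin: middle of the underside, on the bench; z up, y along the slot.
- rack_slot (a point): Middle of the slot's floor, 8 mm above the bench: the mould's origin stands here. Axes as the rack.
- knock_tray: Shallow steel tray fixed to the bench, 190 mm (x) by 236 mm (y), walls 22 mm high, floor 3 mm thick. Origin: middle of its underside; z up. A blue nylon bar crosses it along y.
- knock_bar (a point): Middle of the top of the blue knock bar, tray frame (41, 0, 36) mm; the bar is 22 mm wide (x), 230 mm long (y), its top 36 mm above the bench. The roomy side of the tray, where the blocks shall drop, lies on its -x side. Axes as the tray.
- beaker: Small glass beaker, 57 mm wide, 69 mm high, a bystander; origin at the middle of its underside.
- petri: Petri dish, 68 mm wide, 12 mm high, a bystander; origin at the middle of its underside.
- vial_amber: Amber vial with a red cap, 33 mm wide, 80 mm high, a bystander; origin under its middle.
- slide_box: Small white box, 35 x 50 x 22 mm, a bystander; origin under its middle.

How it is judged:
On the way, in this order (a step that is already met when the one before it is completed fails the run):
1. the mould is upside down (face within 43 degrees of straight down) near the knock-out tray with all three blocks still in it (angle between mould's own x axis and vertical below 0.75 rad and horizontal distance between mould and knock_tray below 0.2 m and x of each of block0, block1, block2 in the frame of mould above -0.007 m), for 0.2 s.
2. the upside-down mould raps on the knock-out tray's bar (angle between mould's own x axis and vertical below 0.75 rad and contact force between mould and knock_tray above 3 N).
3. all three blocks have dropped out ((x of block0 in the frame of mould below -0.03 m or distance between block0 and mould above 0.09 m) and (x of block1 in the frame of mould below -0.03 m or distance between block1 and mould above 0.09 m) and (x of block2 in the frame of mould below -0.03 m or distance between block2 and mould above 0.09 m)), for 0.2 s.
At the end, for the whole second after the job is handed in: All three blocks lie at rest in the knock-out tray (inside its walls, in or on one another), and the mould stands in the rack's slot: its origin within 15 mm of the slot's middle and 6 mm of its floor, leaning less than 10 degrees and parallel to the slot within 9 degrees, at rest and let go (x of block0 in the frame of knock_tray between -0.095 and 0.095 m and y of block0 in the frame of knock_tray between -0.118 and 0.118 m and z of block0 in the frame of knock_tray between 0 and 0.065 m and linear speed of each of block0, block1, block2 below 0.03 m/s and x of block1 in the frame of knock_tray between -0.095 and 0.095 m and y of block1 in the frame of knock_tray between -0.118 and 0.118 m and z of block1 in the frame of knock_tray between 0 and 0.065 m and x of block2 in the frame of knock_tray between -0.095 and 0.095 m and y of block2 in the frame of knock_tray between -0.118 and 0.118 m and z of block2 in the frame of knock_tray between 0 and 0.065 m and horizontal distance between mould and rack_slot below 0.015 m and z of mould in the frame of rack_slot between -0.007 and 0.006 m and angle between mould's own z axis and vertical below 0.17 rad and angle between the y axis of mould and the y axis of rack, either way round below 0.15 rad and linear speed of mould below 0.02 m/s); the robot touches nothing.
It fails at once if the gripper touches a resin block (contact force between the fingers and block0 above 0.5 N or contact force between the fingers and block1 above 0.5 N or contact force between the fingers and block2 above 0.5 N).
It fails at once if a block is out of its cell higher than 150 mm above the bench (((x of block0 in the frame of mould below -0.03 m or distance between block0 and mould above 0.09 m) and height (world z) of block0 above 0.15 m) or ((x of block1 in the frame of mould below -0.03 m or distance between block1 and mould above 0.09 m) and height (world z) of block1 above 0.15 m) or ((x of block2 in the frame of mould below -0.03 m or distance between block2 and mould above 0.09 m) and height (world z) of block2 above 0.15 m)).
It fails at once if a bystander is shifted by more than 30 mm (distance of any of beaker, petri, vial_amber, slide_box from where it was at the start of the episode above 0.03 m).
It also fails if it takes over 48 s, if anything falls off the work surface, if the arm or the gripper's body presses on something with over 40 N, if the wrist force passes 120 N, or if a joint passes its speed limit or range.

## Working session

There is one attempt and no reset: what is moved stays moved. The work goes in short steps, Python scripts to look and compute and a shell command to move; the robot and the scene stay as the last step left them, time stands still between calls to the robot, and variables do not carry over. Pictures are saved under pics/ and viewed, at most 10 in all, crops included, and the job is handed in when it is done.

```bash
ls; mkdir -p pics; python3 - <<'E'
from bench import ctrl
import cv2,numpy as np
a=ctrl.camera("scene");b=ctrl.camera("top")
cv2.imwrite("pics/s0.png",a);cv2.imwrite("pics/t0.png",b)
for n in("scene","top"):
    m=ctrl.camera_model(n);print(n,np.round(np.array(m["cam_to_world"]),3).tolist(),np.round(m["camera_matrix"],1).tolist(),m["dist_coeffs"])
print(ctrl.get_obs(),ctrl.tip_extent)
E
```

```text
pics
scene [[0.534, 0.519, -0.667, -0.028], [-0.845, 0.31, -0.435, -0.231], [-0.019, 0.796, 0.605, 0.663], [0.0, 0.0, 0.0, 1.0]] [[525.2, 0.0, 273.8], [0.0, 525.2, 210.5], [0.0, 0.0, 1.0]] [-0.14570512  0.          0.          0.          0.        ]
top [[0.015, 0.988, -0.152, 0.428], [-1.0, 0.017, 0.012, 0.191], [0.014, 0.152, 0.988, 0.919], [0.0, 0.0, 0.0, 1.0]] [[459.9, 0.0, 282.0], [0.0, 459.9, 206.4], [0.0, 0.0, 1.0]] [-0.0118563  0.         0.         0.         0.       ]
{'time_s': 0.1, 'q': array([ 1.12272968e+00,  1.81482369e-01,  1.60789938e+00,  3.44383872e-06,
        1.35377637e+00, -2.06304191e-01]), 'dq': array([-0.00106357, -0.00167799, -0.00195226, -0.00126896,  0.00063141,
        0.00040449]), 'joint_efforts': array([ 4.80104336e-04, -4.45862746e+01, -3.52243888e+01, -2.32731400e-04,
        3.97955999e-03,  4.41149803e-05]), 'eef_pos': array([0.13742155, 0.55781162, 0.21436964]), 'eef_rot': array([-2.53146507e-04,  1.20587382e-01,  9.92702408e-01, -7.40670622e-04]), 'wrist_force': array([-0.62813225,  0.63172106, -0.74281831]), 'torque': array([-0.02912623, -0.09053959,  0.00067232]), 'grasp_force': 0.0, 'opening': 0.9975188390672657} 0.011
```

View pics/s0.png

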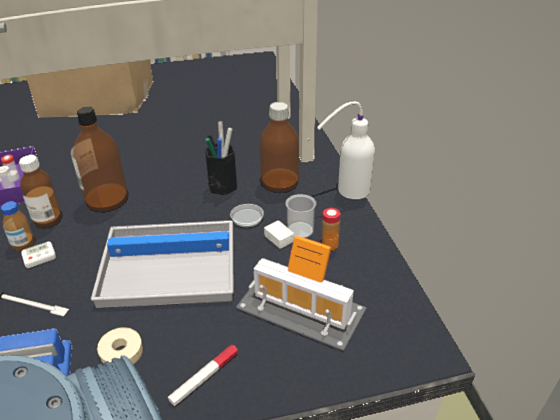

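View pics/t0.png

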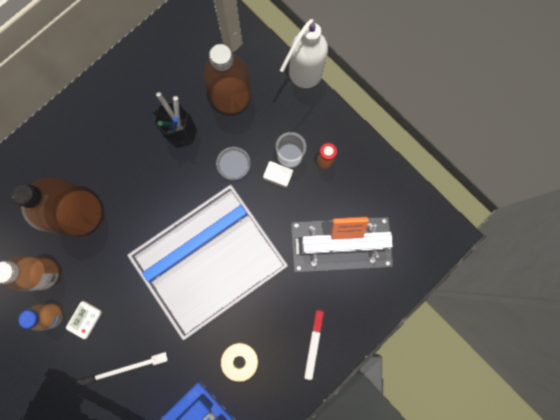

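The overview shows the mould standing in its rack at top px (347,243) with the orange handle at (350,228). The tray is at (207,261), with the blue bar running from (147,272) to (246,213). The bystanders are behind the rack at (233,163), (291,150), (279,174) and (327,155).

```bash
cat > h.py <<'E'
import cv2,numpy as np
from scipy.spatial.transform import Rotation as R
from bench import ctrl
def ray(n,px):
    m=ctrl.camera_model(n);K=np.array(m["camera_matrix"]);D=np.array(m["dist_coeffs"]);T=np.array(m["cam_to_world"])
    u=cv2.undistortPoints(np.array(px,float).reshape(-1,1,2),K,D).reshape(-1,2)
    return T[:3,3],np.c_[u[:,0],-u[:,1],-np.ones(len(u))]@T[:3,:3].T
def onz(n,px,z):
    o,d=ray(n,px);return o+d*((z-o[2])/d[:,2])[:,None]
def two(pa,pb):
    oa,da=ray("scene",pa);ob,db=ray("top",pb);out=[]
    for a,b in zip(da,db):
        s=np.linalg.lstsq(np.c_[a,-b],ob-oa,rcond=None)[0];p,q=oa+a*s[0],ob+b*s[1];out.append(((p+q)/2,np.linalg.norm(p-q)))
    return out
def hsv(img,lo,hi):
    return cv2.inRange(cv2.cvtColor(img,cv2.COLOR_BGR2HSV),np.array(lo),np.array(hi))
def big(m,near):
    cs=[c for c in cv2.findContours(m,cv2.RETR_EXTERNAL,cv2.CHAIN_APPROX_NONE)[0] if cv2.contourArea(c)>60]
    return min(cs,key=lambda c:np.linalg.norm(c.reshape(-1,2).mean(0)-near))
def quad(c): # least-area quad corners
    h=cv2.convexHull(c);return cv2.approxPolyN(h,4,ensure_convex=True).reshape(-1,2)
E
python3 - <<'E'
from h import *
s=cv2.imread("pics/s0.png");t=cv2.imread("pics/t0.png")
np.set_printoptions(precision=4,suppress=True)
O=([3,180,150],[16,255,255]);B=([103,150,90],[125,255,255])
def show(name,n,img,rng,near,z):
    c=big(hsv(img,*rng),near);q=quad(c);M=c.reshape(-1,2).mean(0)
    p=onz(n,q,z);print(name,n,cv2.contourArea(c),q.tolist(),p[:,:2].tolist(),'sides',np.linalg.norm(p-np.roll(p,-1,0),axis=1))
show("bar","top",t,B,(196,243),.036);show("bar","scene",s,B,(170,243),.036)
show("hand","top",t,O,(350,228),.115);show("hand","scene",s,O,(310,258),.1)
W=([0,0,110],[179,70,255])
show("tray","top",t,W,(207,261),.022);show("tray","scene",s,W,(166,262),.022)
show("mould","top",t,W,(347,243),.073);
G=([0,0,45],[179,90,255])
show("rack","top",t,G,(343,243),.008);show("rack","scene",s,G,(302,305),.008)
E
```

```text
bar top 130.5 [[168, 266], [149, 280], [142, 273], [164, 259]] [[0.4457160874059445, 0.3951044912027328], [0.41888818224852165, 0.4296232262431491], [0.43178046044508306, 0.4436139400759903], [0.4588181606949469, 0.40338689115759263]] sides [0.0437 0.019  0.0485 0.0155]
bar scene 2021.0 [[227, 250], [109, 256], [106, 238], [229, 231]] [[0.5201798401474622, 0.22948256972469722], [0.3943468166281808, 0.4036726995639385], [0.427399099339236, 0.4465697199804418], [0.5657596521165897, 0.2582921134798307]] sides [0.2149 0.0542 0.2336 0.0539]Traceback (most recent call last):
  File "<stdin>", line 9, in <module>
  File "<stdin>", line 6, in show
  File "h.py", line 19, in big
    return min(cs,key=lambda c:np.linalg.norm(c.reshape(-1,2).mean(0)-near))
ValueError: min() iterable argument is empty
```

```bash
python3 - <<'E'
from h import *
s=cv2.imread("pics/s0.png");t=cv2.imread("pics/t0.png")
np.set_printoptions(precision=4,suppress=True)
H=cv2.cvtColor(t,cv2.COLOR_BGR2HSV)
for p in [(196,243),(230,225),(350,228),(347,242),(320,262),(210,270),(272,262),(215,196),(60,350)]: print(p,H[p[1],p[0]])
Hs=cv2.cvtColor(s,cv2.COLOR_BGR2HSV)
for p in [(310,250),(300,320),(260,315)]: print(p,Hs[p[1],p[0]])
def show(name,n,img,rng,near,z,k=0):
    m=hsv(img,*rng)
    if k: m=cv2.morphologyEx(m,cv2.MORPH_CLOSE,np.ones((k,k)))
    try:c=big(m,near)
    except ValueError: print(name,n,"none");return
    q=quad(c);p=onz(n,q,z);print(name,n,cv2.contourArea(c),q.tolist(),p[:,:2].tolist(),'sides',np.linalg.norm(p-np.roll(p,-1,0),axis=1))
show("bar","top",t,([100,150,60],[130,255,255]),(196,243),.036,3)
O=([0,160,110],[18,255,255])
show("hand","top",t,O,(350,228),.115);show("hand","scene",s,O,(310,258),.1)
W=([0,0,110],[179,70,255])
show("tray","top",t,W,(207,261),.022,9);show("tray","scene",s,W,(166,262),.022,9)
show("mould","top",t,([0,0,170],[179,70,255]),(347,243),.073);
G=([0,0,50],[179,90,255])
show("rack","top",t,G,(343,243),.006,5);show("rack","scene",s,G,(302,305),.006,5)
E
```

```text
(196, 243) [107 136 251]
(230, 225) [113 110 158]
(350, 228) [  9 156 201]
(347, 242) [120   1 252]
(320, 262) [128   8 123]
(210, 270) [  0   3 244]
(272, 262) [  0   3 248]
(215, 196) [174   6 225]
(60, 350) [120  17  60]
(310, 250) [ 11 176 138]
(300, 320) [ 20   6 119]
(260, 315) [ 20   6 132]
bar top 140.0 [[168, 266], [149, 280], [142, 273], [164, 259]] [[0.4457160874059445, 0.3951044912027328], [0.41888818224852165, 0.4296232262431491], [0.43178046044508306, 0.4436139400759903], [0.4588181606949469, 0.40338689115759263]] sides [0.0437 0.019  0.0485 0.0155]
hand top 173.0 [[364, 229], [334, 224], [334, 219], [369, 217]] [[0.5139742761666609, 0.036046848953990074], [0.5219807142449486, 0.08898156542092739], [0.5308606458203151, 0.08895973483926801], [0.5354391026937907, 0.02690914403357883]] sides [0.0535 0.0089 0.0622 0.0233]
hand scene 1469.0 [[321, 282], [287, 270], [293, 239], [346, 224]] [[0.47862933247168815, 0.01793128892276913], [0.47458194654207386, 0.07526424259483955], [0.5429327565761042, 0.10501491552082665], [0.623633269605276, 0.047344922231075726]] sides [0.0575 
[... 690 characters left out ...]
241301996946433, 0.14077767005144676], [0.5055176109688603, 0.14103543890059797], [0.5155189863358137, -0.022236783154185175]] sides [0.1628 0.0331 0.1636 0.0315]
rack top 229313.5 [[559, 0], [559, 419], [0, 419], [0, 0]] [[1.0370238390735462, -0.4214503343292555], [0.16787394168606729, -0.35372369588322883], [0.15682501907870205, 0.7020702048850597], [1.0079170738249568, 0.7935462950243838]] sides [0.8718 1.0559 0.856  1.2153]
rack scene 230499.5 [[559, 0], [559, 419], [0, 419], [0, 0]] [[2.912596494879599, -0.05528627285708948], [0.49111148363890944, -0.3653653725177597], [0.0730949379627311, 0.31502242963828286], [1.5263109312638565, 2.516770086312582]] sides [2.4413 0.7985 2.6381 2.9219]
```

```bash
python3 - <<'E'
from h import *
s=cv2.imread("pics/s0.png");t=cv2.imread("pics/t0.png")
np.set_printoptions(precision=4,suppress=True)
def show(name,n,img,rng,near,z,k=0,roi=None):
    m=hsv(img,*rng)
    if roi: r=np.zeros_like(m);x0,y0,x1,y1=roi;r[y0:y1,x0:x1]=255;m&=r
    if k: m=cv2.morphologyEx(m,cv2.MORPH_CLOSE,np.ones((k,k)))
    c=big(m,near);q=quad(c);p=onz(n,q,z);print(name,n,cv2.contourArea(c),q.tolist(),p[:,:2].tolist(),'ctr',p.mean(0),'sides',np.linalg.norm(p-np.roll(p,-1,0),axis=1))
    cv2.polylines(img,[q.astype(int)],True,(0,0,255),1)
O=([0,110,110],[20,255,255])
T,S=t.copy(),s.copy()
show("bar","top",T,([98,60,60],[130,255,255]),(196,243),.036,3,(125,180,290,340))
show("bar","scene",S,([98,90,60],[130,255,255]),(170,243),.036,3)
show("hand","top",T,O,(350,228),.12,3,(325,205,375,245));show("hand","scene",S,O,(310,258),.1,3,(285,230,335,283))
show("tray","top",T,([0,0,110],[179,255,255]),(207,261),.022,5,(125,180,290,340));show("tray","scene",S,([0,0,110],[179,255,255]),(166,262),.022,5,(90,215,240,310))
show("rack","top",T,([0,0,70],[179,255,255]),(343,243),.006,5,(288,212,398,275))
show("rack","scene",S,([0,0,80],[179,60,255]),(302,305),.006,5,(235,275,370,345))
cv2.imwrite("pics/d.png",np.hstack([cv2.resize(T[175:345,120:400],None,fx=1.4,fy=2),]) if 0 else cv2.resize(np.vstack([T[180:340,120:400],S[205:345,90:370]]),None,fx=2,fy=2))
E
```

```text
bar top 1399.5 [[248, 214], [148, 283], [140, 272], [241, 204]] [[0.547950484799989, 0.24575012661394977], [0.41326169325145, 0.4311883082290453], [0.43359663874627224, 0.44750950163323255], [0.5673227277632884, 0.2598414817301816]] ctr [0.4905 0.3461 0.036 ] sides [0.2292 0.0261 0.2304 0.024 ]
bar scene 2155.5 [[228, 250], [109, 257], [106, 237], [228, 231]] [[0.5211198417237475, 0.22793299305882875], [0.39242308789373775, 0.4016611619891386], [0.4294884590679805, 0.44878386657092084], [0.5647822796121695, 0.2599142084285777]] ctr [0.477  0.3346 0.036 ] sides [0.2162 0.06   0.2323 0.0541]
hand top 654.0 [[369, 217], [363, 237], [332, 239], [332, 217]] [[0.5347731682582256, 0.027928298538825447], [0.4993824885497983, 0.03893275408063415], [0.495042894624633, 0.09317030092173544], [0.5337034232350248, 0.09310210237914776]] ctr [0.5157 0.0633 0.12  ] sides [0.0371 0.0544 0.0387 0.0652]
hand scene 1544.0 [[322, 283], [286, 270], [294, 236], [342, 226]] [[0.4775372548150426, 0.01563860137814202], [0.4737847440078995, 0.07658594698725607], [0.5504220994149698, 0.10751753491702143], [0.615
[... 614 characters left out ...]
11666, 0.2819964680825926]] ctr [0.4565 0.3193 0.022 ] sides [0.2428 0.2214 0.2622 0.2337]
rack top 6711.0 [[397, 212], [397, 274], [288, 274], [288, 212]] [[0.5610418930193801, -0.05206838332420585], [0.4373796916941587, -0.049228265672687066], [0.4343119826223066, 0.16600027254782232], [0.5573922365811042, 0.16756003158793245]] ctr [0.4975 0.0581 0.006 ] sides [0.1237 0.2153 0.1231 0.2197]
rack scene 5846.5 [[374, 294], [343, 351], [235, 307], [262, 259]] [[0.5842781838353464, -0.03248542395625767], [0.44851287656548605, -0.04108475353225258], [0.4367354732016035, 0.15449285246235706], [0.5597729073069667, 0.18109328668568025]] ctr [0.5073 0.0655 0.006 ] sides [0.136  0.1959 0.1259 0.215 ]
```

View pics/d.png

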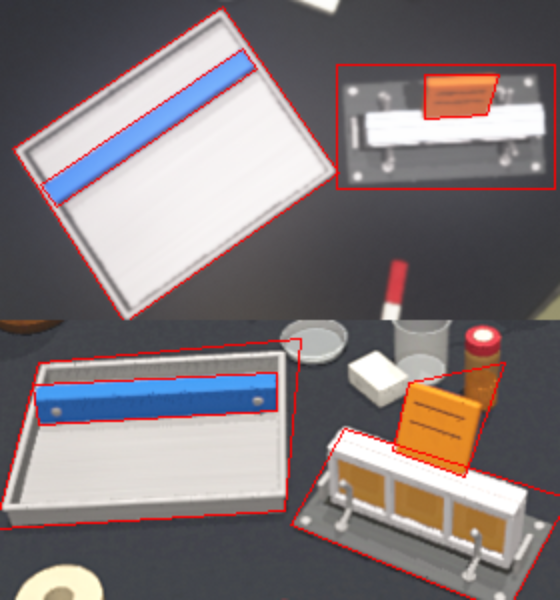

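```bash
python3 - <<'E'
from h import *
np.set_printoptions(precision=4,suppress=True)
p=onz("top",[(291.5,223.5),(391.5,217.5),(393,268),(295,272)],.006);print(p,p.mean(0),np.linalg.norm(p-np.roll(p,-1,0),axis=1))
for r in two([(295,236.5),(331,245.5),(286.5,271),(323.5,282.5)],[(332,218),(368.5,217.5),(332.5,239.5),(364.5,237.5)]):print(r)
# predicted handle points for mould at (0.4965,.0585), yaw 3.5
y=np.radians(3.5);c=R.from_euler('z',y)
for q in [(25.4,0,97.8)]+[(25.4+.423*s+.906*n,v,97.8+.906*s-.423*n) for s in(22,-35) for n in(-5,5) for v in (31,-31)]:print(q,c.apply(np.array(q)/1e3)+[.4965,.0585,.008])
print(R.from_quat(np.roll(ctrl.get_obs()['eef_rot'],-1)).as_matrix())
E
```

```text
[[ 0.5343  0.1603  0.006 ]
 [ 0.5497 -0.0407  0.006 ]
 [ 0.449  -0.0415  0.006 ]
 [ 0.4384  0.1523  0.006 ]] [0.4929 0.0576 0.006 ] [0.2016 0.1007 0.1941 0.0962]
(array([0.5315, 0.0936, 0.1188]), np.float64(0.0017212241213947156))
(array([0.5328, 0.0304, 0.1268]), np.float64(0.0004754242447749668))
(array([0.4969, 0.0879, 0.0737]), np.float64(0.0033492172026530448))
(array([0.5032, 0.0265, 0.0731]), np.float64(0.0017653916219245306))
(25.4, 0, 97.8) [0.5219 0.0601 0.1058]
(30.175999999999995, 31, 119.847) [0.5247 0.0913 0.1278]
(30.175999999999995, -31, 119.847) [0.5285 0.0294 0.1278]
(39.236, 31, 115.617) [0.5338 0.0918 0.1236]
(39.236, -31, 115.617) [0.5376 0.03   0.1236]
(6.064999999999999, 31, 68.205) [0.5007 0.0898 0.0762]
(6.064999999999999, -31, 68.205) [0.5044 0.0279 0.0762]
(15.125, 31, 63.975) [0.5097 0.0904 0.072 ]
(15.125, -31, 63.975) [0.5135 0.0285 0.072 ]
[[-0.9709  0.2394 -0.0007]
 [ 0.2394  0.9709 -0.0014]
 [ 0.0003 -0.0015 -1.    ]]
```

Top view gives:
- **Bar:** centre (0.4905, 0.3461), and the tray yaw is 35.7°. The quad measures 229 x 25 mm against 230 x 22 given.
- **Rack and mould:** at about (0.494, 0.058), yaw 3.5°. The mould measures 163 mm long.
- **Handle:** triangulated height is 0.119 to 0.127 m, as expected.

I'll plan the approach next.

```bash
cat >> h.py <<'E'
def pose(o=None):
    o=o or ctrl.get_obs();return o['eef_pos'],R.from_quat(np.roll(o['eef_rot'],-1))
def plan(tp,tR,n,jaw,start=None):
    p,r=start or pose()
    p=np.array(p);p0,r0=p.copy(),r;rv=(r0.inv()*tR).as_rotvec();rows=[]
    for i in range(1,n+1):
        f=i/n;gp=p0+(tp-p0)*f;gr=r0*R.from_rotvec(rv*f)
        a=np.round((r.inv()*gr).as_rotvec()/np.pi,3);s=np.round(r.inv().apply(gp-p)/.3,3)
        rows.append([float(v)+0. for v in (*a,*s)]+[jaw]);p=p+r.apply(s*.3);r=r*R.from_rotvec(a*np.pi)
    for i in range(0,n,8):
        print("["+",".join("["+",".join("%g"%v for v in x)+"]" for x in rows[i:i+8])+"]")
    print("max mm %.0f deg %.1f"%(max(np.linalg.norm(x[3:6]) for x in rows)*300,max(np.linalg.norm(x[:3]) for x in rows)*180));return p,r
MY=np.radians(3.5);MO=np.array([.4945,.0585,.008])
GRIP=np.array([.0254,0,.0978]);d=np.array([.4226,0,.9063]);nn=np.array([.9063,0,-.4226])
TM=R.from_matrix(np.c_[[0,1,0],nn,-d])   # tool in mould frame
TP=GRIP-.008*d                           # TCP in mould frame (8 mm ahead)
def tcp(mo,mR): return mo+mR.apply(TP),mR*TM
E
python3 - <<'E'
from h import *
p,r=tcp(MO,R.from_euler('z',MY));print(p,TM.as_matrix())
plan(p-.09*r.as_matrix()[:,2],r,16,1)
E
```

```text
[0.51647813 0.05984424 0.0985496 ] [[ 0.          0.90631339 -0.42260624]
 [ 1.          0.          0.        ]
 [ 0.         -0.42260624 -0.90631339]]
[[0.007,0.006,0.025,-0.109,-0.079,0.007,1],[0.008,0.005,0.025,-0.115,-0.071,0.007,1],[0.007,0.005,0.024,-0.121,-0.061,0.007,1],[0.008,0.006,0.025,-0.124,-0.052,0.005,1],[0.007,0.006,0.025,-0.129,-0.041,0.005,1],[0.008,0.005,0.025,-0.131,-0.032,0.003,1],[0.007,0.006,0.025,-0.134,-0.02,0.002,1],[0.008,0.005,0.024,-0.134,-0.011,-0.001,1]]
[[0.007,0.006,0.025,-0.136,0,-0.003,1],[0.007,0.005,0.025,-0.134,0.011,-0.005,1],[0.008,0.006,0.025,-0.134,0.02,-0.007,1],[0.007,0.005,0.025,-0.131,0.031,-0.011,1],[0.008,0.006,0.024,-0.128,0.041,-0.014,1],[0.007,0.005,0.025,-0.124,0.05,-0.017,1],[0.008,0.006,0.025,-0.12,0.059,-0.02,1],[0.007,0.005,0.025,-0.114,0.068,-0.025,1]]
max mm 41 deg 4.8
```

```bash
python3 -m handwheel '[[0.007,0.006,0.025,-0.109,-0.079,0.007,1],[0.008,0.005,0.025,-0.115,-0.071,0.007,1],[0.007,0.005,0.024,-0.121,-0.061,0.007,1],[0.008,0.006,0.025,-0.124,-0.052,0.005,1],[0.007,0.006,0.025,-0.129,-0.041,0.005,1],[0.008,0.005,0.025,-0.131,-0.032,0.003,1],[0.007,0.006,0.025,-0.134,-0.02,0.002,1],[0.008,0.005,0.024,-0.134,-0.011,-0.001,1]]'
python3 -c "
from h import *
o=ctrl.get_obs();print(o['q'].tolist(),o['eef_pos'].tolist(),o['eef_rot'].tolist(),o['dq'])"
python3 -m handwheel '[[0.007,0.006,0.025,-0.136,0,-0.003,1],[0.007,0.005,0.025,-0.134,0.011,-0.005,1],[0.008,0.006,0.025,-0.134,0.02,-0.007,1],[0.007,0.005,0.025,-0.131,0.031,-0.011,1],[0.008,0.006,0.024,-0.128,0.041,-0.014,1],[0.007,0.005,0.025,-0.124,0.05,-0.017,1],[0.008,0.006,0.025,-0.12,0.059,-0.02,1],[0.007,0.005,0.025,-0.114,0.068,-0.025,1]]'
python3 -c "
from h import *
o=ctrl.get_obs();print(o['q'].tolist(),o['eef_pos'].tolist(),o['eef_rot'].tolist(),o['dq'])
p,r=tcp(MO,R.from_euler('z',MY))
p=p-.09*r.as_matrix()[:,2];print(p,(r.inv()*pose()[1]).as_rotvec(True))"
```

```text
time_s: 0.9
eef_pos: [0.3467, 0.3091, 0.1976]
eef_rot: [-0.079, 0.418, 0.901, -0.084]
wrist_force: [0.2, -0.1, 0.0]
opening: 1.002
grasp_force: 0.0
[0.4581732333079121, 0.12271088596679107, 1.7286563577414926, 0.018057213849985678, 1.5213712369885324, -0.2459470888045005] [0.3466702233578017, 0.30905237328188556, 0.19764284231280282] [-0.07937165511164526, 0.4184302472048626, 0.9008552404574237, -0.08411958350653502] [-0.81690654  0.20916555 -0.14747809 -0.08673158  0.23142605 -0.03963905]
time_s: 1.7
eef_pos: [0.5554, 0.0613, 0.18]
eef_rot: [-0.149, 0.67, 0.71, -0.158]
wrist_force: [0.8, -0.1, 0.3]
opening: 1.004
grasp_force: 0.0
[-0.0696607517958536, 0.5105748173777911, 1.3147484137291103, -0.054475969961500115, 1.7502441482310056, -0.12486101613114625] [0.5554142570019942, 0.06134195638378627, 0.17995067517402644] [-0.14894927300571226, 0.6702148893538294, 0.7097580673775016, -0.15770098906493268] [-0.4964933   0.65224106 -0.82976385 -0.07979354  0.38296426  0.30703901]
[0.55444175 0.06216619 0.18011781] [0.05746711 0.09471561 0.19625132]
```

```bash
python3 -m handwheel '[[0,0,0,0,0,0,1],[0,0,0,0,0,0.09,1],[0,0,0,0,0,0.09,1],[0,0,0,0,0,0.08,1],[0,0,0,0,0,0.04,1],[0,0,0,0,0,0,1],[0,0,0,0,0,0,0],[0,0,0,0,0,0,0]]'
python3 - <<'E'
from h import *
cv2.imwrite("pics/g1.png",ctrl.camera("scene")[180:380,200:480].repeat(2,0).repeat(2,1))
from scipy.optimize import least_squares
o=ctrl.get_obs()
D=[([1.12273,.18148,1.6079,0,1.35378,-.2063],[.13742,.55781,.21437]),([0.4581732333079121, 0.12271088596679107, 1.7286563577414926, 0.018057213849985678, 1.5213712369885324, -0.2459470888045005],[0.3466702233578017, 0.30905237328188556, 0.19764284231280282]),([-0.0696607517958536, 0.5105748173777911, 1.3147484137291103, -0.054475969961500115, 1.7502441482310056, -0.12486101613114625],[0.5554142570019942, 0.06134195638378627, 0.17995067517402644]),(o['q'],o['eef_pos'])]
def A(ax,a):return R.from_rotvec(np.array(ax)*a)
def fk(q,k):
    # tool z = up rotated by q2+q3+q5 about y (roll q4 about forearm)
    h,off,L1,L2x,L2,L3=k
    r1=A([0,0,1],q[0]);a=r1*A([0,1,0],q[1]);b=a*A([0,1,0],q[2]);c=b*A([0,0,1],q[3])*A([0,1,0],q[4])
    return r1.apply([0,off,h])+a.apply([0,0,L1])+b.apply([L2x,0,L2])+c.apply([0,0,L3]),c
f=lambda k:np.concatenate([fk(q,k)[0]-p for q,p in D])
s=least_squares(f,[.35,.1,.4,0,.4,.2]);print(s.x,np.round(f(s.x)*1e3,1))
for q,_ in D:print(fk(q,s.x)[1].as_matrix()[:,2])
print(pose()[1].as_matrix()[:,2],o['q'].tolist(),o['eef_pos'].tolist(),o['opening'],o['grasp_force'],o['wrist_force'])
E
```

```text
time_s: 2.5
eef_pos: [0.5183, 0.0606, 0.1003]
eef_rot: [-0.147, 0.669, 0.711, -0.156]
wrist_force: [-0.0, 0.1, 0.1]
opening: 0.691
grasp_force: 0.0
[0.3133978  0.11780038 0.43819926 0.08549878 0.51449927 0.33499858] [ 0. -0.  0. -0.  0. -0. -0.  0. -0.  0.  0. -0.]
[-6.79011100e-04 -1.41262758e-03 -9.99998772e-01]
[-0.2134011  -0.08513613 -0.97324807]
[-0.422823   -0.02420306 -0.90588902]
[-0.41856528 -0.02538037 -0.907832  ]
[-0.41856528 -0.02538037 -0.907832  ] [-0.07441311096244489, 0.5195697144291324, 1.4746771410648358, -0.05645907606572539, 1.5765802083551503, -0.12335871047274657] [0.5182295847558119, 0.06053660398691851, 0.10028744826975547] 0.6026540148139853 0.0 [ 0.3608003  -0.46287776  1.04808057]
```

View pics/g1.png

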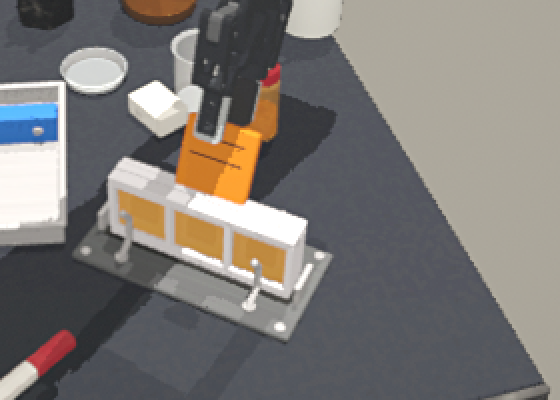

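The picture shows the fingers straddling the upper part of the handle plate at about (215,130) in the crop. The mould is still seated, and the kinematic fit is exact. Next I'll check that the rap poses are within reach.

```bash
cat >> h.py <<'E'
from scipy.optimize import least_squares
K=[.3133978,.11780038,.43819926,.08549878,.51449927,.33499858]
LO=np.array([-2.99,-.89,.3,-1.14,0,-3.12]);HI=np.array([2.99,2.07,2.58,4.28,2.63,3.12])
def A(ax,a):return R.from_rotvec(np.array(ax)*a)
def fk(q):
    h,off,L1,L2x,L2,L3=K
    r1=A([0,0,1],q[0]);a=r1*A([0,1,0],q[1]);b=a*A([0,1,0],q[2]);c=b*A([0,0,1],q[3])*A([0,1,0],q[4])
    return r1.apply([0,off,h])+a.apply([0,0,L1])+b.apply([L2x,0,L2])+c.apply([0,0,L3]),c*A([0,0,1],q[5])*Q6
Q6=R.identity()
def ik(p,r,q0):
    f=lambda q:np.r_[(fk(q)[0]-p)*5,(r.inv()*fk(q)[1]).as_rotvec()]
    s=least_squares(f,np.clip(q0,LO+1e-3,HI-1e-3),bounds=(LO,HI));return s.x,np.linalg.norm(s.fun)
_q=np.array([-0.07441311096244489,0.5195697144291324,1.4746771410648358,-0.05645907606572539,1.5765802083551503,-0.12335871047274657])
_r=R.from_quat([0.669,0.711,-0.156,-0.147])
Q6=R.from_euler('z',np.round((fk(_q)[1].inv()*_r).as_euler('zyx')[0]/(np.pi/2))*np.pi/2)
TR=R.from_euler('z',35.7,degrees=True);BAR=np.array([.4905,.3461,.036])
def rap(tilt,over=.005,dz=0,dy=0):
    """mould pose: foot rim `over` onto the bar's -x edge, face down, handle raised by tilt deg"""
    mR=TR*R.from_euler('y',-90+tilt,degrees=True)
    foot=BAR+TR.apply([-.011+over,dy,dz])
    return foot-mR.apply([-.014,0,0]),mR
E
python3 - <<'E'
from h import *
np.set_printoptions(precision=3,suppress=True)
q=ctrl.get_obs()['q'];p,r=pose();print((r.inv()*fk(q)[1]).as_rotvec(True))
for t in(0,8,15,22,30):
    for dz in (0,.06):
        mo,mR=rap(t,dz=dz);tp,tr=tcp(mo,mR)
        print(t,dz,mR.as_matrix()[:,0],tp,*min((ik(tp,tr,g) for g in (q,[.4,-.3,2.2,0,.4,0],[.4,-.5,2.4,.3,.3,-.3],[.4,-.3,2.2,3.1,.4,-3])),key=lambda z:z[1]))
E
```

```text
[ 0. -0. -0.]
0 0 [0. 0. 1.] [0.412 0.29  0.072] [ 0.001  0.338  2.58   2.436  0.962 -2.981] 0.06838990013869545
0 0.06 [0. 0. 1.] [0.412 0.29  0.132] [ 0.064 -0.132  2.58   2.049  0.554 -2.422] 0.14528802643724742
8 0 [0.113 0.081 0.99 ] [0.417 0.293 0.084] [ 0.07   0.009  2.58   2.192  0.569 -2.604] 0.01672144407331129
8 0.06 [0.113 0.081 0.99 ] [0.417 0.293 0.144] [ 0.079 -0.304  2.58   1.641  0.445 -1.977] 0.02893909449707115
15 0 [0.21  0.151 0.966] [0.422 0.297 0.094] [ 0.132 -0.114  2.522  1.764  0.377 -2.109] 1.564501315538513e-15
15 0.06 [0.21  0.151 0.966] [0.422 0.297 0.154] [ 0.132 -0.35   2.506  1.147  0.407 -1.446] 6.410884187940957e-13
22 0 [0.304 0.219 0.927] [0.428 0.301 0.103] [ 0.195 -0.151  2.426  1.068  0.329 -1.366] 2.394632292528136e-15
22 0.06 [0.304 0.219 0.927] [0.428 0.301 0.163] [ 0.195 -0.328  2.394  0.683  0.465 -0.95 ] 1.7358333439572563e-15
30 0 [0.406 0.292 0.866] [0.437 0.307 0.112] [ 0.256 -0.127  2.298  0.504  0.441 -0.768] 3.6024811177131277e-12
30 0.06 [0.406 0.292 0.866] [0.437 0.307 0.172] [ 0.256 -0.26   2.256  0.373  0.6   -0.618] 5.435417679157711e-16
```

```bash
python3 -m handwheel '[[0,0,0,0,0,0,0],[0,0,0,0,0,0,0],[0,0,0,0,0,0,0],[0,0,0,0,0,0,0],[0,0,0,0,0,0,0],[0,0,0,0,-0.021,-0.045,0],[0,0,0,0,-0.042,-0.091,0],[0,0,0,0,-0.042,-0.091,0]]'
python3 - <<'E'
from h import *
np.set_printoptions(precision=3,suppress=True)
o=ctrl.get_obs();p,r=pose();print(o['opening'],o['grasp_force'],o['wrist_force'],p)
T=27;mo,mR=rap(T,dz=.07);tp,tr=tcp(mo,mR)
q=o['q'];q,e=ik(tp,tr,[.23,-.3,2.3,.5,.5,-.8]);print('hover',tp,q,e)
for dz in(.04,.02,0,-.01):
    m2,_=rap(T,dz=dz);q,e=ik(*tcp(m2,mR),q);print(dz,q,e)
# path check
p1=p+[-.02,0.0,.06];n=26
rv=(r.inv()*tr).as_rotvec();q=o['q'];last=q
print('rot deg',np.degrees(np.linalg.norm(rv)))
for i in range(0,n+1):
    f=i/n;pp=p+(tp-p)*f+[0,0,.05*np.sin(np.pi*f)];rr=r*R.from_rotvec(rv*f);q,e=ik(pp,rr,q)
    mm=rr*TM.inv();mo=pp-mm.apply(TP);foot=[(mo+mm.apply([x,y,0])).round(3)[2] for x in(-.014,.014) for y in(-.08,.08)]
    print(i,pp,q,'%.4f'%e,'dq %.2f'%abs(q-last).max(),'footz',min(foot),mo);last=q
E
```

```text
time_s: 3.35
eef_pos: [0.5161, 0.0606, 0.1743]
eef_rot: [-0.149, 0.669, 0.711, -0.158]
wrist_force: [1.4, -0.6, -4.9]
opening: 0.094
grasp_force: 60.6
0.094085312074702 60.61550796031952 [ 1.432 -0.623 -4.903] [0.516 0.061 0.174]
hover [0.433 0.305 0.179] [ 0.235 -0.31   2.3    0.446  0.571 -0.694] 1.549761215832061e-14
0.04 [ 0.235 -0.244  2.324  0.517  0.492 -0.776] 1.309378512130195e-10
0.02 [ 0.235 -0.195  2.337  0.581  0.438 -0.849] 4.1020497723188335e-12
0 [ 0.235 -0.142  2.348  0.666  0.387 -0.941] 1.82058996497992e-11
-0.01 [ 0.235 -0.113  2.352  0.719  0.362 -0.998] 7.33162360925926e-15
rot deg 70.06896785251283
0 [0.516 0.061 0.174] [-0.075  0.435  1.435 -0.057  1.706 -0.131] 0.0000 dq 0.00 footz 0.084 [0.494 0.059 0.084]
1 [0.513 0.07  0.181] [-0.065  0.392  1.469 -0.045  1.676 -0.143] 0.0000 dq 0.04 footz 0.088 [0.495 0.07  0.089]
2 [0.51  0.079 0.187] [-0.054  0.35   1.501 -0.032  1.645 -0.156] 0.0000 dq 0.04 footz 0.092 [0.495 0.08  0.095]
3 [0.507 0.089 0.193] [-0.044  0.308  1.533 -0.02   1.615 -0.168] 0.0000 dq 0.04 footz 0.096 [0.496 0.091 0.1  ]
4 [0.503 0.098 0.19
[... 1892 characters left out ...]
497 0.278 0.135]
21 [0.449 0.258 0.207] [ 0.159 -0.27   2.129  0.257  0.884 -0.474] 0.0000 dq 0.06 footz 0.118 [0.497 0.289 0.133]
22 [0.446 0.267 0.202] [ 0.173 -0.285  2.165  0.284  0.825 -0.506] 0.0000 dq 0.06 footz 0.116 [0.496 0.301 0.13 ]
23 [0.443 0.277 0.196] [ 0.188 -0.297  2.2    0.314  0.765 -0.541] 0.0000 dq 0.06 footz 0.113 [0.495 0.312 0.127]
24 [0.44  0.286 0.191] [ 0.203 -0.305  2.234  0.349  0.702 -0.583] 0.0000 dq 0.06 footz 0.111 [0.494 0.324 0.124]
25 [0.437 0.296 0.185] [ 0.218 -0.31   2.268  0.392  0.637 -0.633] 0.0000 dq 0.06 footz 0.108 [0.492 0.335 0.121]
26 [0.433 0.305 0.179] [ 0.235 -0.31   2.3    0.446  0.571 -0.694] 0.0000 dq 0.07 footz 0.106 [0.491 0.346 0.118]
```

```bash
python3 - <<'E'
from h import *
p,r=pose();mo,mR=rap(27,dz=.07);tp,tr=tcp(mo,mR)
rv=(r.inv()*tr).as_rotvec()
s=plan((p+tp)/2+[0,0,.05],r*R.from_rotvec(rv/2),8,0)
plan(tp,tr,8,0,start=s)
E
```

```text
[[-0.021,0.001,-0.012,0.052,-0.022,-0.014,0],[-0.022,0.002,-0.011,0.053,-0.019,-0.015,0],[-0.021,0.001,-0.012,0.053,-0.016,-0.016,0],[-0.021,0.001,-0.012,0.054,-0.014,-0.016,0],[-0.021,0.002,-0.011,0.055,-0.009,-0.017,0],[-0.022,0.001,-0.012,0.055,-0.007,-0.018,0],[-0.021,0.001,-0.012,0.055,-0.004,-0.018,0],[-0.021,0.001,-0.012,0.055,0,-0.017,0]]
max mm 17 deg 4.5
[[-0.021,0.001,-0.012,0.052,-0.002,0.024,0],[-0.022,0.002,-0.011,0.052,-0.001,0.024,0],[-0.021,0.001,-0.012,0.052,-0.002,0.024,0],[-0.021,0.001,-0.011,0.052,-0.001,0.024,0],[-0.022,0.002,-0.012,0.052,0,0.025,0],[-0.021,0.001,-0.012,0.051,-0.001,0.025,0],[-0.021,0.001,-0.011,0.052,0,0.024,0],[-0.022,0.002,-0.012,0.052,0,0.025,0]]
max mm 17 deg 4.5
```

```bash
python3 -m handwheel '[[-0.021,0.001,-0.012,0.052,-0.022,-0.014,0],[-0.022,0.002,-0.011,0.053,-0.019,-0.015,0],[-0.021,0.001,-0.012,0.053,-0.016,-0.016,0],[-0.021,0.001,-0.012,0.054,-0.014,-0.016,0],[-0.021,0.002,-0.011,0.055,-0.009,-0.017,0],[-0.022,0.001,-0.012,0.055,-0.007,-0.018,0],[-0.021,0.001,-0.012,0.055,-0.004,-0.018,0],[-0.021,0.001,-0.012,0.055,0,-0.017,0]]'
python3 -m handwheel '[[-0.021,0.001,-0.012,0.052,-0.002,0.024,0],[-0.022,0.002,-0.011,0.052,-0.001,0.024,0],[-0.021,0.001,-0.012,0.052,-0.002,0.024,0],[-0.021,0.001,-0.011,0.052,-0.001,0.024,0],[-0.022,0.002,-0.012,0.052,0,0.025,0],[-0.021,0.001,-0.012,0.051,-0.001,0.025,0],[-0.021,0.001,-0.011,0.052,0,0.024,0],[-0.022,0.002,-0.012,0.052,0,0.025,0]]'
python3 - <<'E'
from h import *
np.set_printoptions(precision=4,suppress=True)
a=ctrl.camera("scene");b=ctrl.camera("top")
cv2.imwrite("pics/r1.png",np.vstack([cv2.resize(a[150:350,40:320],(560,400))[:390],cv2.resize(b[170:350,100:380],(560,360))[:210]]))
p,r=pose();mo,mR=rap(27,dz=.07);tp,tr=tcp(mo,mR);print(p-tp,(tr.inv()*r).as_rotvec(True),r.as_matrix().T[:,2],ctrl.get_obs()['wrist_force'])
E
```

```text
time_s: 4.15
eef_pos: [0.4742, 0.1832, 0.2264]
eef_rot: [0.001, 0.576, 0.815, 0.069]
wrist_force: [0.2, 0.0, -5.3]
opening: 0.093
grasp_force: 60.6
time_s: 4.95
eef_pos: [0.4321, 0.3054, 0.1776]
eef_rot: [0.149, 0.43, 0.842, 0.291]
wrist_force: [-0.1, 1.3, -4.5]
opening: 0.101
grasp_force: 60.7
[-0.0045  0.0002 -0.005 ] [ 0.3196  0.294  -0.1198] [ 0.0028  0.6113 -0.7914] [-0.5894 -0.8952 -6.4092]
```

View pics/r1.png

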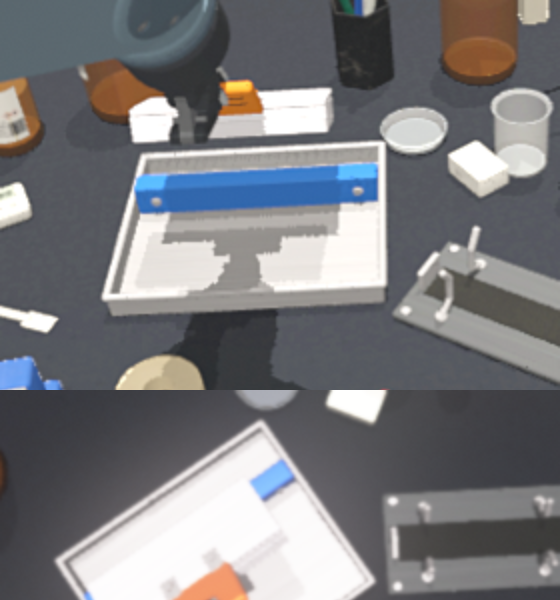

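The mould hangs face down over the bar with its blocks still in it: the handle is at (235,95) in the upper crop, and the lower crop shows it over the bar. I'll recheck the settled pose and plan the stroke.

```bash
sed -i 's/^TP=.*/TP=GRIP-.0056*d/' h.py; python3 - <<'E'
from h import *
np.set_printoptions(precision=4,suppress=True)
p,r=pose();o=ctrl.get_obs();mo,mR=rap(27,dz=.03);tp,tr=tcp(mo,mR);print(p,o['q'],o['dq'],p-tp)
mm=r*TM.inv();m=p-mm.apply(TP);f=m+mm.apply([-.014,0,0]);print('foot in tray frame rel bar',TR.inv().apply(f-BAR))
plan(tp,tr,3,0)
plan(tp-[0,0,.033],tr,1,0,start=(tp,tr))
E
```

```text
[0.4289 0.3052 0.1742] [ 0.2353 -0.3088  2.3081  0.4522  0.5703 -0.7033] [-0.0255  0.0099 -0.0783 -0.0854  0.059   0.0981] [-0.0033  0.001   0.0331]
foot in tray frame rel bar [-0.0085  0.0033  0.0628]
[[-0.001,-0.001,0,-0.003,-0.021,0.031,0],[0,0,0,-0.003,-0.02,0.03,0],[-0.001,-0.001,0.001,-0.003,-0.021,0.031,0]]
max mm 11 deg 0.3
[[0,0,0,0,-0.068,0.087,0]]
max mm 33 deg 0.0
```

```bash
python3 -m handwheel '[[-0.001,-0.001,0,-0.003,-0.021,0.031,0],[0,0,0,-0.003,-0.02,0.03,0],[-0.001,-0.001,0.001,-0.003,-0.021,0.031,0],[0,0,0,0,0,0,0],[0,0,0,0,0,0,0],[0,0,0,0,-0.068,0.087,0],[0,0,0,0,0,0,0],[0,0,0,0,0,0,0]]'
python3 - <<'E'
from h import *
np.set_printoptions(precision=4,suppress=True)
p,r=pose();o=ctrl.get_obs();print(o['wrist_force'],o['torque'],p)
mm=r*TM.inv();m=p-mm.apply(TP);f=m+mm.apply([-.014,0,0]);print('foot rel bar',TR.inv().apply(f-BAR),(rap(27)[1].inv()*mm).as_rotvec(True))
E
```

```text
time_s: 5.85
eef_pos: [0.4381, 0.3044, 0.1127]
eef_rot: [0.152, 0.433, 0.839, 0.292]
wrist_force: [-0.7, 0.5, -5.6]
opening: 0.097
grasp_force: 60.7
[-0.6876  0.4722 -5.6027] [-0.5682  0.8723  0.0117] [0.4381 0.3044 0.1127]
foot rel bar [-0.0005 -0.0039  0.0021] [-0.3497 -0.4355  0.0029]
```

```bash
python3 - <<'E'
from h import *
np.set_printoptions(precision=4,suppress=True)
p,r=pose();mo,mR=rap(27,dz=.025);tp,tr=tcp(mo,mR);print(ctrl.get_obs()['dq'],p)
s=plan(tp,tr,2,0)
plan(s[0]-[0,0,.031],tr,1,0,start=s)
E
```

```text
[ 0.004  -0.0288 -0.0167 -0.0004 -0.0041 -0.0019] [0.4381 0.3044 0.1127]
[[0.001,0.001,0,0.005,0.018,-0.036,0],[0.001,0.001,-0.001,0.006,0.017,-0.035,0]]
max mm 12 deg 0.3
[[0,0,0,0,-0.064,0.081,0]]
max mm 31 deg 0.0
```

```bash
python3 -m handwheel '[[0.001,0.001,0,0.005,0.018,-0.036,0],[0.001,0.001,-0.001,0.006,0.017,-0.035,0],[0,0,0,0,0,0,0],[0,0,0,0,0,0,0],[0,0,0,0,-0.064,0.081,0],[0,0,0,0,0,0,0],[0,0,0,0,0,0,0],[0,0,0,0,0,0,0]]'
cat >> h.py <<'E'
def rep():
    np.set_printoptions(precision=4,suppress=True)
    p,r=pose();o=ctrl.get_obs();print('F',o['wrist_force'],'p',p)
    mm=r*TM.inv();m=p-mm.apply(TP);f=m+mm.apply([-.014,0,0]);print('foot rel bar',TR.inv().apply(f-BAR),(rap(27)[1].inv()*mm).as_rotvec(True))
E
python3 -c "from h import *;rep()"
```

```text
time_s: 6.65
eef_pos: [0.4334, 0.3043, 0.1064]
eef_rot: [0.15, 0.431, 0.841, 0.291]
wrist_force: [1.4, 0.5, 0.2]
opening: 0.096
grasp_force: 61.1
F [1.3681 0.4795 0.2322] p [0.4334 0.3043 0.1064]
foot rel bar [-0.0046 -0.0007 -0.0043] [-0.022  -0.2774  0.0982]
```

```bash
python3 -m handwheel '[[0,0,0,0,0.061,-0.079,0],[0,0,0,0,0,0,0],[0,0,0,0,-0.065,0.084,0],[0,0,0,0,0.061,-0.079,0],[0,0,0,0,0,0,0],[0,0,0,0,-0.061,0.079,0],[0,0,0,0,0.061,-0.079,0],[0,0,0,0,0,0,0]]'
python3 - <<'E'
from h import *
rep()
cv2.imwrite("pics/r2.png",cv2.resize(ctrl.camera("scene")[190:320,60:260],(800,520)))
E
```

```text
time_s: 7.45
eef_pos: [0.4327, 0.304, 0.1334]
eef_rot: [0.15, 0.43, 0.841, 0.291]
wrist_force: [1.7, -0.2, -2.9]
opening: 0.097
grasp_force: 59.6
F [ 1.7212 -0.2404 -2.9394] p [0.4327 0.304  0.1334]
foot rel bar [-0.0054 -0.0006  0.0226] [-0.0001 -0.2209  0.1275]
```

View pics/r2.png

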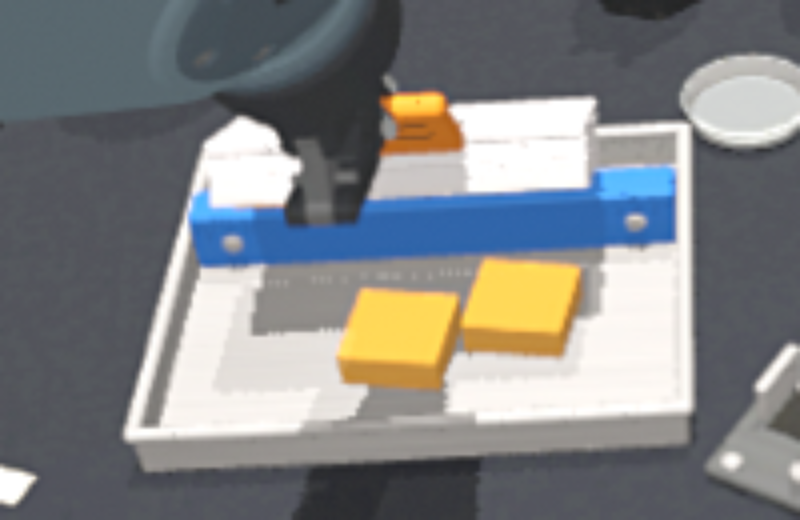

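Two blocks, at (400,338) and (522,308), lie in the tray. The left one is still in the mould, so I'll rap again.

```bash
python3 -m handwheel '[[0,0,0,0,-0.063,0.082,0],[0,0,0,0,0.063,-0.082,0],[0,0,0,0,0,0,0],[0,0,0,0,-0.063,0.082,0],[0,0,0,0,0.063,-0.082,0],[0,0,0,0,0,0,0],[0,0,0,0,0,0,0],[0,0,0,0,0,0,0]]'
python3 - <<'E'
from h import *
rep()
a=ctrl.camera("scene");cv2.imwrite("pics/r3.png",cv2.resize(a[190:320,60:260],(480,312)))
E
```

```text
time_s: 8.3
eef_pos: [0.4322, 0.3041, 0.1341]
eef_rot: [0.151, 0.43, 0.841, 0.292]
wrist_force: [0.2, -0.3, -4.1]
opening: 0.098
grasp_force: 59.8
F [ 0.218  -0.2703 -4.1416] p [0.4322 0.3041 0.1341]
foot rel bar [-0.0056 -0.0002  0.0234] [ 0.0048 -0.3686  0.1674]
```

View pics/r3.png

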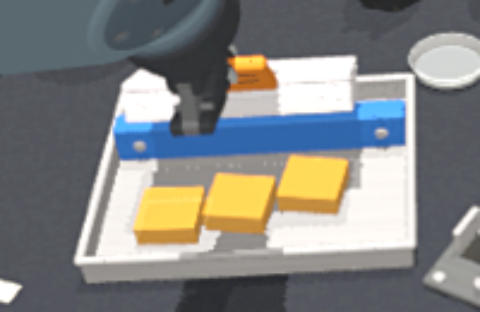

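All three blocks, at (168,214), (240,202) and (312,184), lie in the tray. The mould goes back above the rack now.

```bash
python3 - <<'E'
from h import *
p,r=pose();mo,mR=rap(27,dz=.07);hp,_=tcp(mo,mR)
tp,tr=tcp(MO+[0,0,.08],R.from_euler('z',MY));rv=(r.inv()*tr).as_rotvec()
s=plan((p+tp)/2+[0,0,.085],r*R.from_rotvec(rv/2),8,0)
plan(tp,tr,8,0,start=s)
E
```

```text
[[0.021,-0.001,0.012,-0.052,0.016,-0.045,0],[0.022,-0.002,0.011,-0.051,0.015,-0.046,0],[0.021,-0.001,0.012,-0.051,0.013,-0.046,0],[0.022,-0.001,0.012,-0.051,0.013,-0.047,0],[0.021,-0.002,0.012,-0.05,0.011,-0.048,0],[0.021,-0.001,0.011,-0.051,0.01,-0.048,0],[0.022,-0.001,0.012,-0.05,0.008,-0.048,0],[0.021,-0.002,0.012,-0.05,0.007,-0.049,0]]
max mm 21 deg 4.5
[[0.021,-0.001,0.012,-0.056,-0.003,0.021,0],[0.022,-0.002,0.011,-0.055,0.001,0.022,0],[0.021,-0.001,0.012,-0.056,0.004,0.021,0],[0.022,-0.001,0.012,-0.055,0.008,0.022,0],[0.021,-0.001,0.011,-0.055,0.011,0.02,0],[0.021,-0.002,0.012,-0.054,0.014,0.021,0],[0.022,-0.001,0.012,-0.054,0.018,0.019,0],[0.021,-0.001,0.011,-0.053,0.021,0.018,0]]
max mm 18 deg 4.5
```

```bash
python3 -m handwheel '[[0.021,-0.001,0.012,-0.052,0.016,-0.045,0],[0.022,-0.002,0.011,-0.051,0.015,-0.046,0],[0.021,-0.001,0.012,-0.051,0.013,-0.046,0],[0.022,-0.001,0.012,-0.051,0.013,-0.047,0],[0.021,-0.002,0.012,-0.05,0.011,-0.048,0],[0.021,-0.001,0.011,-0.051,0.01,-0.048,0],[0.022,-0.001,0.012,-0.05,0.008,-0.048,0],[0.021,-0.002,0.012,-0.05,0.007,-0.049,0]]'
python3 -m handwheel '[[0.021,-0.001,0.012,-0.056,-0.003,0.021,0],[0.022,-0.002,0.011,-0.055,0.001,0.022,0],[0.021,-0.001,0.012,-0.056,0.004,0.021,0],[0.022,-0.001,0.012,-0.055,0.008,0.022,0],[0.021,-0.001,0.011,-0.055,0.011,0.02,0],[0.021,-0.002,0.012,-0.054,0.014,0.021,0],[0.022,-0.001,0.012,-0.054,0.018,0.019,0],[0.021,-0.001,0.011,-0.053,0.021,0.018,0]]'
python3 - <<'E'
from h import *
a=ctrl.camera("scene");b=ctrl.camera("top")
np.set_printoptions(precision=4,suppress=True)
cv2.imwrite("pics/k_s.png",a);cv2.imwrite("pics/k_t.png",b)
tp,tr=tcp(MO+[0,0,.08],R.from_euler('z',MY));p,r=pose();print(p-tp,(tr.inv()*r).as_rotvec(True))
cv2.imwrite("pics/k1.png",np.vstack([cv2.resize(a[200:350,220:400],(720,600))[:,:720]])[:600])
cv2.imwrite("pics/k1.png",np.hstack([cv2.resize(a[200:350,230:380],(400,400)),cv2.resize(b[190:290,285:405],(400,333))[:333].repeat(1,0) if 0 else cv2.copyMakeBorder(cv2.resize(b[190:290,285:405],(400,333)),0,67,0,0,cv2.BORDER_CONSTANT)]))
E
```

```text
time_s: 9.15
eef_pos: [0.4754, 0.1819, 0.2426]
eef_rot: [0.001, 0.577, 0.814, 0.069]
wrist_force: [0.2, 0.3, -4.1]
opening: 0.095
grasp_force: 59.7
time_s: 9.95
eef_pos: [0.5187, 0.0597, 0.1798]
eef_rot: [-0.149, 0.669, 0.711, -0.157]
wrist_force: [0.0, 0.3, -4.0]
opening: 0.096
grasp_force: 59.8
[ 0.001  -0.0014 -0.0036] [0.2043 0.1616 0.0254]
```

View pics/k1.png

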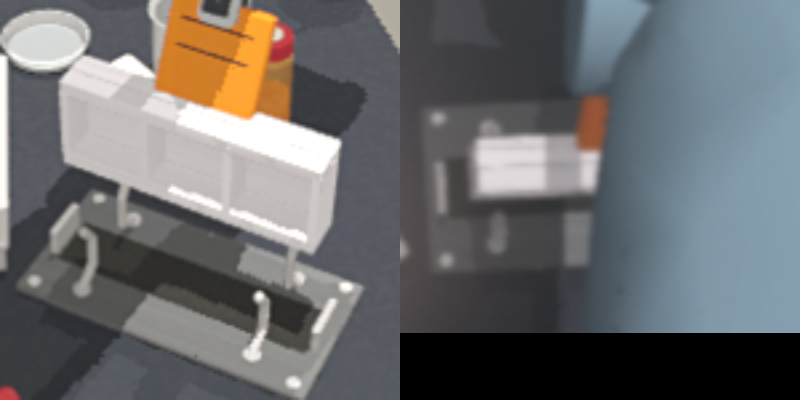

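```bash
python3 - <<'E'
from h import *
np.set_printoptions(precision=4,suppress=True)
a=cv2.imread("pics/k_s.png");s0=cv2.imread("pics/s0.png")
f=lambda x,y:(230+x*.375,200+y*.375)
p,r=pose();mm=r*TM.inv();m=p-mm.apply(TP);print('tcp',p,'mould reckoned',m,mm.as_euler('zyx',True))
for n,y in(("L",.0815),("R",-.0815)):
  print(n,'foot rim reckoned',m+mm.apply([-.014,y,0]),'top rim',m+mm.apply([-.014,y,.065]),'top back',m+mm.apply([.014,y,.065]))
fr=onz("scene",[f(63,162),f(318,248)],m[2]);print('foot seen',fr,np.linalg.norm(fr[0]-fr[1]))
tr=onz("scene",[f(62,90),f(320,178)],m[2]+.065);print('top front seen',tr,np.linalg.norm(tr[0]-tr[1]))
tb=onz("scene",[f(76,60),f(340,141)],m[2]+.065);print('top back seen',tb,np.linalg.norm(tb[0]-tb[1]))
# same edges in the first picture
sl=onz("scene",[f(98,197),f(362,287),f(298,395),f(18,288)],.006);print('plate',sl,sl.mean(0))
E
python3 -c "
import cv2;a=cv2.imread('pics/k_s.png')[210:330,245:365];cv2.imwrite('pics/k2.png',cv2.resize(a,(600,600),interpolation=cv2.INTER_CUBIC))"
```

```text
tcp [0.5185 0.0585 0.1772] mould reckoned [0.4952 0.0573 0.0845] [3.4085 0.2121 0.1231]
L foot rim reckoned [0.4763 0.1378 0.0848] top rim [0.4766 0.1377 0.1498] top back [0.5045 0.1393 0.1497]
R foot rim reckoned [ 0.486  -0.0249  0.0844] top rim [ 0.4863 -0.025   0.1494] top back [ 0.5142 -0.0234  0.1493]
foot seen [[ 0.4789  0.1412  0.0845]
 [ 0.4938 -0.0231  0.0845]] 0.16488857463474826
top front seen [[ 0.472   0.1338  0.1495]
 [ 0.4819 -0.0248  0.1495]] 0.15898112403224246
top back seen [[ 0.4992  0.1422  0.1495]
 [ 0.5141 -0.0214  0.1495]] 0.16431658725596457
plate [[ 0.5313  0.1522  0.006 ]
 [ 0.5484 -0.0334  0.006 ]
 [ 0.4525 -0.0369  0.006 ]
 [ 0.4364  0.1507  0.006 ]] [0.4922 0.0581 0.006 ]
```

View pics/k2.png

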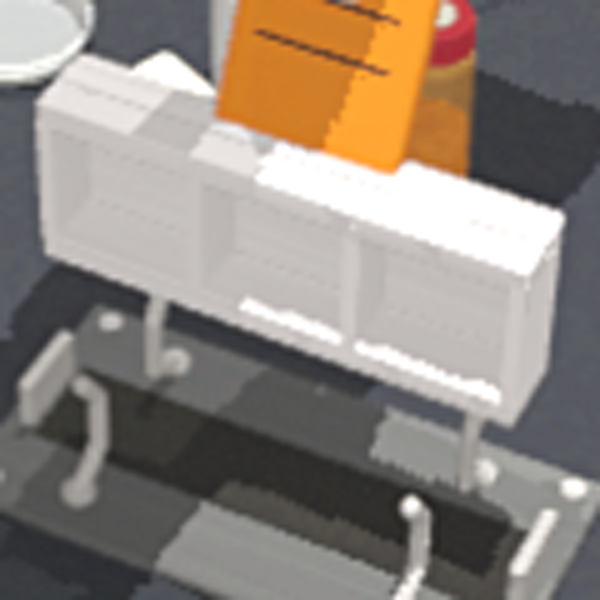

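The picture shows the empty mould hanging over the slot. Its front rim corners in the crop are (38,103), (45,252), (510,424) and (520,274), and it seems to lean slightly. I'll measure the lean from these corners.

```bash
python3 - <<'E'
from h import *
np.set_printoptions(precision=4,suppress=True)
g=lambda x,y:(245+x*.2,210+y*.2)
def pair(a,b,L):
    o,d=ray("scene",[a,b])  # equal height, distance L
    P=d[0]/d[0][2];Q=d[1]/d[1][2]
    h=-L/np.linalg.norm(P-Q);return o+P*h,o+Q*h
F=pair(g(45,252),g(510,424),.163);T=pair(g(38,103),g(522,275),.163);B=pair(g(80,57),g(563,213),.163)
for n,v in(("foot",F),("top",T),("back",B)):print(n,v[0],v[1],(v[0]+v[1])/2, 'yaw',np.degrees(np.arctan2(v[0][0]-v[1][0],v[0][1]-v[1][1])))
d_=(T[0]+T[1]-F[0]-F[1])/2;print('up',d_,np.linalg.norm(d_))
# with reckoned: solve pitch so that rays at foot/top mid differ: assume top-foot vector length .065, rotated th about y, ray intersection LSQ
p,r=pose();mm=r*TM.inv();m=p-mm.apply(TP)
from scipy.optimize import least_squares
pts=np.array([[-.014,.0815,0],[-.014,-.0815,0],[-.014,.0815,.065],[-.014,-.0815,.065],[.014,.0815,.065],[.014,-.0815,.065]])
o,d_=ray("scene",[g(45,252),g(510,424),g(38,103),g(522,275),g(80,57),g(563,213)]);d_/=np.linalg.norm(d_,axis=1)[:,None]
def res(v):
    X=v[:3]+R.from_rotvec(v[3:]).apply(pts)-o;return (X-(X*d_).sum(1)[:,None]*d_).ravel()
s=least_squares(res,np.r_[m,mm.as_rotvec()]);M=R.from_rotvec(s.x[3:]);print('pose',s.x[:3],M.as_euler('zyx',True),'rms mm',1e3*np.sqrt((s.fun**2).mean()),'reckoned',m)
E
```

```text
foot [0.4795 0.1408 0.085 ] [ 0.4883 -0.0219  0.085 ] [0.4839 0.0594 0.085 ] yaw -3.0873748771803498
top [0.4821 0.1421 0.1451] [ 0.4891 -0.0207  0.1451] [0.4856 0.0607 0.1451] yaw -2.4620761710522765
back [0.5066 0.1426 0.1465] [ 0.5179 -0.02    0.1465] [0.5123 0.0613 0.1465] yaw -3.969340439401968
up [0.0017 0.0013 0.0602] 0.060208811989347716
pose [0.5042 0.0637 0.0779] [ 4.0087 -1.8349  1.0257] rms mm 0.48305574385427524 reckoned [0.4952 0.0573 0.0845]
```

The lean is about 2°, and the mould origin is near (0.4955, 0.058), so it lies over the slot. I'll lower it to the TCP pose at which it was gripped.

```bash
python3 - <<'E'
from h import *
p,r=pose();tr=R.from_euler('z',MY)*TM
s=plan(np.array([.5175,.0595,.128]),tr,6,0)
E
```

```text
[[0,0,0,0.001,0.011,0.025,0],[0,0,0,0,0.011,0.025,0],[-0.001,0,0,0.001,0.011,0.025,0],[0,-0.001,0,0,0.012,0.025,0],[0,0,0,0.001,0.011,0.025,0],[0,0,0,0,0.011,0.025,0]]
max mm 8 deg 0.2
```

```bash
python3 -m handwheel '[[0,0,0,0.001,0.011,0.025,0],[0,0,0,0,0.011,0.025,0],[-0.001,0,0,0.001,0.011,0.025,0],[0,-0.001,0,0,0.012,0.025,0],[0,0,0,0.001,0.011,0.025,0],[0,0,0,0,0.011,0.025,0],[0,0,0,0,0,0,0],[0,0,0,0,0,0,0]]'
python3 - <<'E'
from h import *
p,r=pose();tr=R.from_euler('z',MY)*TM;print(p,(tr.inv()*r).as_rotvec(True))
a=ctrl.camera("scene");cv2.imwrite("pics/k3.png",cv2.resize(a[210:350,235:375],(560,560),interpolation=cv2.INTER_CUBIC))
plan(np.array([.5175,.0597,.1003]),tr,5,0)
E
```

```text
time_s: 10.85
eef_pos: [0.5164, 0.0605, 0.1303]
eef_rot: [-0.147, 0.669, 0.711, -0.158]
wrist_force: [-0.7, 0.6, -4.5]
opening: 0.094
grasp_force: 59.8
[0.51641856 0.06051886 0.13028833] [-0.01037154 -0.13299643 -0.01783824]
[[0,0,0,-0.001,0.009,0.018,0],[0,0,0,0,0.009,0.018,0],[0,0,0,-0.001,0.009,0.018,0],[0,0.001,0,0,0.009,0.018,0],[0,0,0,-0.001,0.009,0.019,0]]
max mm 6 deg 0.2
```

View pics/k3.png

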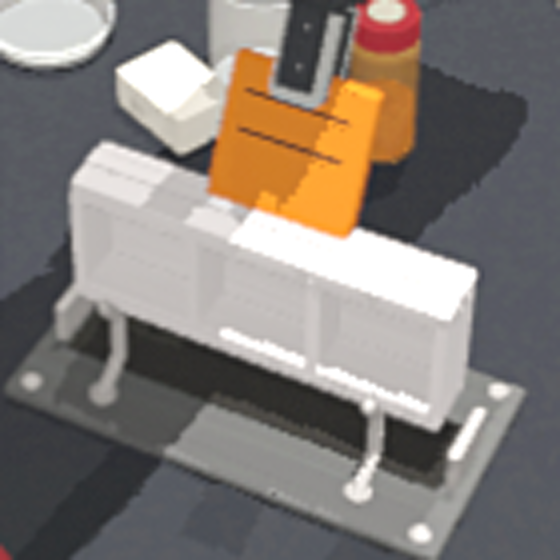

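The foot is inside the wires at (110,310) and (370,405) and between the end stops, with no contact force. I'll keep lowering it. That was my tenth picture, so from here on I go by numbers only.

```bash
python3 -m handwheel '[[0,0,0,-0.001,0.009,0.018,0],[0,0,0,0,0.009,0.018,0],[0,0,0,-0.001,0.009,0.018,0],[0,0.001,0,0,0.009,0.018,0],[0,0,0,-0.001,0.009,0.019,0],[0,0,0,0,0,0,0],[0,0,0,0,0,0,0],[0,0,0,0,0,0,0]]'
```

```text
time_s: 11.7
eef_pos: [0.5181, 0.0597, 0.1009]
eef_rot: [-0.148, 0.669, 0.711, -0.157]
wrist_force: [1.0, 0.5, 6.3]
opening: 0.094
grasp_force: 60.9
```

```bash
python3 -m handwheel '[[0,0,0,0,0,0,0.5],[0,0,0,0,0,0,0.8],[0,0,0,0,0,0,1],[0,0,0,0,0,0,1],[0,0,0,0,0,0,1],[0,0,0,0,0,-0.06,1],[0,0,0,0,0,-0.09,1],[0,0,0,0,0,-0.09,1]]'
python3 -m handwheel '[[0,0,0,0,0,-0.09,1],[0,0,0,0,0,-0.09,1],[0,0,0,0,0,-0.05,1],[0,0,0,0,0,0,1],[0,0,0,0,0,0,1],[0,0,0,0,0,0,1],[0,0,0,0,0,0,1],[0,0,0,0,0,0,1]]'
python3 - <<'E'
from h import *
np.set_printoptions(precision=4,suppress=True)
s=ctrl.camera("scene");s0=cv2.imread("pics/s0.png")
O=([0,110,110],[20,255,255])
for n,im in(("before",s0),("after",s)):
    m=hsv(im,*O);r=np.zeros_like(m);r[215:283,285:331]=255;c=big(m&r,(308,258));print(n,'handle',quad(c).tolist())
    w=hsv(im,[0,0,190],[179,40,255]);r[:]=0;r[250:330,245:360]=255;c=big(w&r,(300,285));print(n,'mould white',cv2.boundingRect(c))
m=hsv(s,[15,110,110],[30,255,255])
for c in cv2.findContours(m[215:310,90:245],cv2.RETR_EXTERNAL,cv2.CHAIN_APPROX_NONE)[0]:
    if cv2.contourArea(c)>30:
        q=c.reshape(-1,2).mean(0)+[90,215];w=onz("scene",[q],.012)[0];print('block',cv2.contourArea(c),q,TR.inv().apply(w-BAR)+[.041,0,.036])
# bystander shift by difference image
for n,(x,y) in dict(petri=(247,215),beaker=(300,215),slide=(280,234),vial=(331,228)).items():
    a=cv2.cvtColor(s0,6)[y-14:y+14,x-14:x+14];b=cv2.cvtColor(s,6)[y-14:y+14,x-14:x+14];print(n,cv2.phaseCorrelate(a.astype(float),b.astype(float)))
o=ctrl.get_obs();print(o['wrist_force'],o['eef_pos'])
E
```

```text
time_s: 12.5
eef_pos: [0.5475, 0.0614, 0.1657]
eef_rot: [-0.149, 0.669, 0.711, -0.158]
wrist_force: [-0.5, -0.5, -0.1]
opening: 1.004
grasp_force: 0.0
time_s: 13.3
eef_pos: [0.5761, 0.0632, 0.2271]
eef_rot: [-0.149, 0.669, 0.711, -0.158]
wrist_force: [0.3, 0.2, 0.5]
opening: 1.001
grasp_force: 0.0
before handle [[330, 286], [286, 270], [294, 237], [330, 215]]
before mould white (254, 259, 99, 44)
after handle [[330, 286], [287, 271], [294, 238], [330, 214]]
after mould white (254, 259, 102, 71)
block 1619.5 [160.5597 273.6626] [-0.0308  0.009   0.012 ]
petri ((-0.009008854515771603, -0.010987142051291698), 1.0280157873671483)
beaker ((-0.05007455959315976, 0.0702269207040569), 0.9097668719545837)
slide ((-0.1733800102209191, -0.4409572574889591), 0.864232225032446)
vial ((0.06870550643347784, 0.22486249214055043), 0.6601049022360597)
[ 0.2292 -0.1863  0.5336] [0.5763 0.0631 0.2273]
```

The handle is back within 1 px of its first place. The blocks are together in the tray, the bystanders have not moved, and the arm is clear.

```bash
python3 -c "
from bench import ctrl
print(ctrl.hand_in())"
```

```text
the job is handed in; nothing more can be done
None
```

I handed the job in at about 13 s: all three blocks are in the tray, the empty mould is back in its rack and released, and the bystanders are unmoved; hand-in returned no verdict.

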